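Stow a used oil filter to drain under the wire shelf

TASK

Put the used oil filter away to drain: first swing the rack's keeper bar up out of the way, to upright or past it, then gently stand the filter upright in the drip pan. Then slide the loaded pan along the bench, without lifting it, between the rails and under the wire shelf until it is fully home against the back stop, and swing the keeper bar fully back down in front of it. Keep the filter upright throughout and leave the spray can, the carton and the wheel hub where they are.

Things in the scene. Friction and masses are not known exactly. Their poses are not given: they have to be found in the camera images.
- rack: draining rack of bright steel wire shelving, bolted to the bench. Origin: on the bench at the middle of its open mouth; x points into the rack (the way the pan goes in), y left, z up. Two side rails 30 mm high run from x = 5 to 170 mm, inner faces at y = +-60 mm. Brackets at the mouth: 75 mm high at y = +90 (keeper hinge), 55 mm high at y = -84 mm (keeper rest).
- shelf_edge (a point): middle of the wire shelf's front edge, 184 mm above the bench, 14 mm inside the mouth (rack axes). The shelf's wires are 8 mm thick; it is 170 mm wide, 200 mm deep, on 16 mm posts at rack y = +-85, x = 22 and 200 mm. It blocks a vertical gripper at the mouth: tilt the tool so the fingers point in under it.
- keeper (a joint): angle of the keeper bar in rad: 0 = level, closed across the mouth; pi/2 = upright, open; stops at 0 and 2.3. Stiff hinge, stays where it is left (2 to 4 N at the pin). The free end rises from the rack's right (-y) and goes over towards the left.
- keeper_hinge (a point): hinge axis of the keeper: rack x = 0, y = +85 mm, z = 65 mm; axes parallel to the rack's. The bar (172 mm long, 16 mm high, 8 mm thick, flat aluminium) swings in the plane rack x = 0.
- keeper_pin (a point): middle of the grip of the keeper's black handle pin, 150 mm from the hinge: a round pin 16 mm in diameter that sticks out from the bar 55 mm along the rack's -x (towards the robot); this point is 34 mm in front of the bar's middle plane. Its axes turn with the bar.
- pan: loose open drip pan of sheet steel, 110 x 110 mm, 30 mm high, walls and floor 4 mm. Origin: middle of its underside; x points away from its grip, an upright flat fin outside its -x end. Fully home: its far wall against the 30 mm high stop (face at rack x = 162), origin at rack x = 107 mm, y = 0, x along the rack's x, 5 mm play to each side.
- pan_grip (a point): middle of the fin's grip: 71 mm behind the pan's origin (-x), 50 mm above the bench. The fin is 12 mm thick (along pan y), 32 mm long (x from -87 to -55 mm), its top 76 mm above the bench. Fully home, this point is 36 mm inside the mouth plane, under the shelf's front. Axes as the pan's.
- filter: used oil filter: a white painted cylindrical canister with a shallow domed top, 62 mm in diameter, 88 mm tall, standing on its flat end. Origin: middle of its underside, z up its axis.
- spray_can: bystander: white spray can, 54 mm in diameter, 160 mm tall, slimmer and taller than the filter; origin at the middle of its underside. It and the filter may have changed places.
- carton: bystander: cardboard carton 90 x 90 x 120 mm high, origin at the middle of its underside.
- hub: bystander: steel wheel hub on its flange, flange 130 mm in diameter, 65 mm high, origin at the middle of its underside.
There are look-alikes about, which are no part of the job. What is shaped like the filter but blue or turquoise is not meant.

How it is judged:
By the outcome, as a careful person would: the job done as asked, in the order asked, and still so for the second after the job is handed in, with the robot touching nothing.
It also fails if it takes over 72 s, if anything falls off the work surface, if the arm or the gripper's body presses on something with over 40 N, if the wrist force passes 120 N, or if a joint passes its speed limit or range.

ROBOT

A 7-joint arm with a two-finger parallel gripper is mounted at the origin on the work surface. World frame = base frame: x ahead of the robot, y to its left, z up, the work surface at z = 0. Lengths are in m, angles in rad, forces in N, time in s.
With the tool pointing down it reaches from about 0.35 to 0.775 m from the base axis. Payload 3.1 kg.
Tool frame: the origin (TCP) lies at the very end of the fingers, on their centre line; the grasp point (between the pads) lies tcp_to_grasp behind it (tcp_to_grasp is the distance from the TCP to the grasp point, in m); z points along the fingers, y is the line along which they close (so a half turn about z gives the same grasp; the last joint's range is limited). The gripper opens to 85 mm and grips with 20 to 120 N. Pads are 22 mm wide; open, the fingers measure 114 mm over their backs; the gripper's body (76 mm by 85 mm) begins 54 mm behind the grasp point. The pads swing forward as they close: fully open they stand 13 mm farther back than shut.
Start: joints at [-1.374, 0.311, 0.014, 1.512, -0.004, 1.319, -0.027], TCP at [0.13, 0.534, 0.231] pointing down, gripper open.
Joint ranges: [-2.7, 2.7], [-0.3, 1.91], [-1.27, 1.3], [0.12, 2.57], [-1.44, 4.58], [0.2, 2.03], [-3.05, 3.05]. Speed limits (rad/s): [2.79, 2.79, 3.14, 3.14, 3.14, 3.14, 3.14].

INTERFACE

Orientations are given as a unit quaternion [w, x, y, z].
In Python, from bench import * gives the robot as it stands.
- The arm moves only by the tool arm_command, never from a script. Its arguments are lists of equal length, an entry for each row: "offset": the shift along the tool's x, y, z in cm, a list of three; "twist": the turn about the tool's z in rad; "grip": the finger opening in cm, from 0 to 8.54. A call has 1 to 5 rows; each row is the pose to reach, as a shift and turn from the pose commanded when the call began, along the tool's axes at that moment; what a row does not reach only later rows make up. A row lasts 1/8 s, in which the tool goes at most 62.5 mm and 10.7 degrees, less where a joint would pass 70% of its speed; a pose out of reach is approached as far as the arm can. A call with a gripper value outside its range is refused whole. The fingers move at their own pace and stop on an object; "force" is the grip in N (left out, the last holds). Time passes only in rows, so rows that repeat a pose let the fingers close. It gives the time, the measured TCP pose, the force, the opening and the grip force at its end, in the units of the state.
- state(): the state, without advancing time (a new reading comes with each control period).
- snapshot(name): name is "side" or "top" or "wrist"; returns the picture (480x640x3 uint8, red, green, blue); there is no depth.
- camera_params(name): a dict with "fx", "fy", "cx", "cy" (pixels), "distortion" ([k1, k2, p1, p2, k3] as OpenCV has them; the pictures are not rectified), "R" (3x3) and "t" (3): a world point X has camera coordinates R X + t. Camera axes: x right, y down, z forward; pixel columns grow to the right and rows downward; lengths in m; the calibration is good to about 2 mm. A picture is of the moment at which its call begins: read the wrist's pose just before it. camera_params takes no time and is no camera call; for the wrist camera it gives the pose at the moment of the call.
- sign_off(): hands the job in; it is judged then, once.
Trained networks look in the newest picture that a camera, given by its name, has taken for a name from the list of things; names that differ only in an ending like _2 or _b are one class to them, and where a whole thing is asked for, a point or a joint stands for the part that bears it (a point fixed in the world has none). Each returns a list of dicts, best first, with "p" (0 to 1); they miss things now and then, are a little off and sometimes report something else, mostly with a low value. They report only what shows in the picture. A call takes as long as a camera call. They do not tell look-alikes from the thing itself.
- masks_of(thing, camera): "region" (480x640 bool, what is visible of it).
- landmark_of(thing, camera): "point" ([x, y, z] in m, in the coordinates of the camera as it stood for that picture, good to about 4 mm: a listed point, or the origin of a listed thing).
The state is a dict: "t": time; "joints": joint angles; "dq": joint speeds; "joint_efforts": joint torques, N m; "position": TCP position; "eef_rot": TCP orientation; "contact_force": force on the tool from outside, world axes, zero at the start; "torque": the same for the moment, N m; "gripper_width": opening from 0.0 (shut) to 1.0 (fully open); "finger_force": force on a finger pad.
Only numpy, scipy, OpenCV 4.12 (cv2) and the standard library are available. Lean on these libraries where they do the work, as an engineer would, in place of code of your own. Each camera call takes 0.05 s, during which the arm holds its last target. There are 200 camera calls.

## Working session

There is one attempt and no reset: what is moved stays moved. The work goes in short steps, Python scripts to look and compute and a tool call to move; the robot and the scene stay as the last step left them, time stands still between calls to the robot, and variables do not carry over. Pictures are saved under pics/ and viewed, at most 10 in all, crops included, and the job is handed in when it is done.

Besides the shell and the picture viewer there is one more tool, called after "Request:" as a command line: name --pt "numbers of a row" for each row, then --argument value for the rest. arm_command: Moves the arm, as the interface text tells. Its arguments: {"type":"object","properties":{"offset":{"type":"array"},"twist":{"type":"array"},"grip":{"type":"array"},"force":{"type":"number"}},"required":["offset","twist","grip"]}

```bash
mkdir -p pics; ls; cat > h.py <<'E'
from bench import *
import numpy as np, cv2
def w(cam,p):
    c=camera_params(cam); return np.array(c["R"]).T@(np.array(p)-np.array(c["t"]))
def px(cam,X):
    c=camera_params(cam);K=np.array([[c["fx"],0,c["cx"]],[0,c["fy"],c["cy"]],[0,0,1.]])
    r,_=cv2.Rodrigues(np.array(c["R"]))
    return cv2.projectPoints(np.array(X,float).reshape(-1,1,3),r,np.array(c["t"]),K,np.array(c["distortion"]))[0].reshape(-1,2)
def ray(cam,uv,z):
    c=camera_params(cam);K=np.array([[c["fx"],0,c["cx"]],[0,c["fy"],c["cy"]],[0,0,1.]])
    n=cv2.undistortPoints(np.array([[uv]],float),K,np.array(c["distortion"]))[0,0]
    R=np.array(c["R"]);o=-R.T@np.array(c["t"]);d=R.T@np.array([n[0],n[1],1]);return o+d*(z-o[2])/d[2]
def save(cam,name,img=None):
    i=snapshot(cam) if img is None else img
    cv2.imwrite(f"pics/{name}.png",i[:,:,::-1]);return i
E
cat > a.py <<'E'
from h import *
s=state();print({k:np.round(v,3) for k,v in s.items()})
for cam in("top","side"):
    save(cam,cam+"0")
    for t in "rack shelf_edge keeper_hinge keeper_pin pan pan_grip filter spray_can carton hub".split():
        for d in landmark_of(t,cam)[:4]:
            X=w(cam,d["point"]);print(cam,t,round(d["p"],2),np.round(X,3),px(cam,X)[0].round())
E
python3 a.py; python3 -c "import bench;print([n for n in dir(bench) if n[0]!='_'])"
```

```text
pics
{'t': np.float64(0.0), 'joints': array([-1.374,  0.312,  0.014,  1.513, -0.004,  1.319, -0.027]), 'dq': array([ 0.001,  0.002, -0.   , -0.001, -0.   ,  0.001, -0.001]), 'joint_efforts': array([-0.0000e+00, -3.7992e+01,  1.4600e-01, -2.3060e+01,  1.2000e-02,
        1.4000e-02,  0.0000e+00]), 'position': array([0.13 , 0.534, 0.23 ]), 'eef_rot': array([-0.   ,  0.119,  0.993, -0.001]), 'contact_force': array([ 0.808, -0.306, -0.13 ]), 'torque': array([-0.018, -0.015,  0.061]), 'finger_force': np.float64(0.0), 'gripper_width': np.float64(1.002)}
top rack 0.86 [ 0.676 -0.054 -0.005] [337. 188.]
top shelf_edge 0.81 [ 0.691 -0.05   0.186] [339. 164.]
top keeper_hinge 0.79 [0.671 0.033 0.062] [300. 186.]
top keeper_pin 0.76 [ 0.647 -0.116  0.108] [368. 192.]
top pan 0.67 [ 0.573 -0.06   0.001] [341. 231.]
top pan_grip 0.91 [ 0.504 -0.058  0.048] [342. 260.]
top pan_grip 0.15 [ 0.644 -0.114  0.104] [367. 194.]
top filter 0.93 [ 0.386 -0.291 -0.003] [440. 308.]
top filter 0.72 [ 0.493 -0.287  0.001] [438. 263.]
top filter 0.72 [ 0.505 -0.408 -0.006] [487. 256.]
top filter 0.7 [ 0.405 -0.
[... 418 characters left out ...]
 0.066] [362. 247.]
side keeper_pin 0.68 [ 0.649 -0.119  0.104] [363. 280.]
side pan 0.97 [ 0.576 -0.06   0.006] [329. 290.]
side pan_grip 0.81 [ 0.503 -0.059  0.051] [301. 279.]
side pan_grip 0.4 [ 0.649  0.366 -0.002] [339. 188.]
side filter 0.87 [ 0.507 -0.407  0.005] [313. 419.]
side filter 0.81 [ 0.382 -0.295 -0.   ] [253. 377.]
side filter 0.75 [ 0.61  -0.244  0.005] [351. 349.]
side filter 0.61 [ 0.408 -0.396  0.004] [265. 418.]
side spray_can 0.58 [ 0.485  0.31  -0.005] [289. 202.]
side carton 0.71 [ 0.652 -0.38   0.001] [379. 403.]
side hub 0.96 [ 0.65   0.365 -0.003] [340. 188.]
['IKError', 'camera_params', 'landmark_of', 'masks_of', 'sign_off', 'snapshot', 'state', 'tcp_to_grasp']
```

View pics/top0.png

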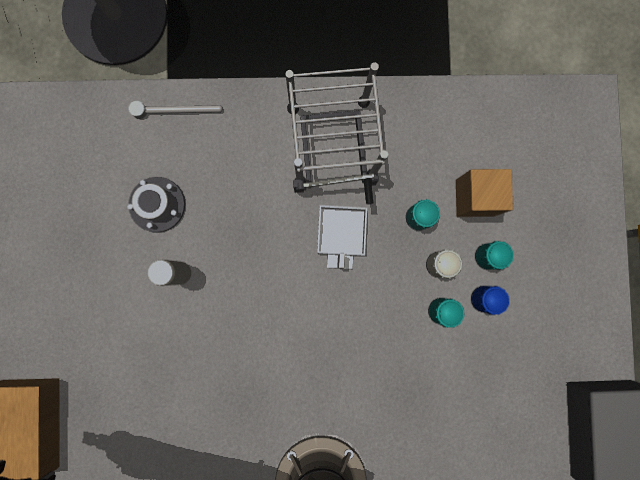

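View pics/side0.png

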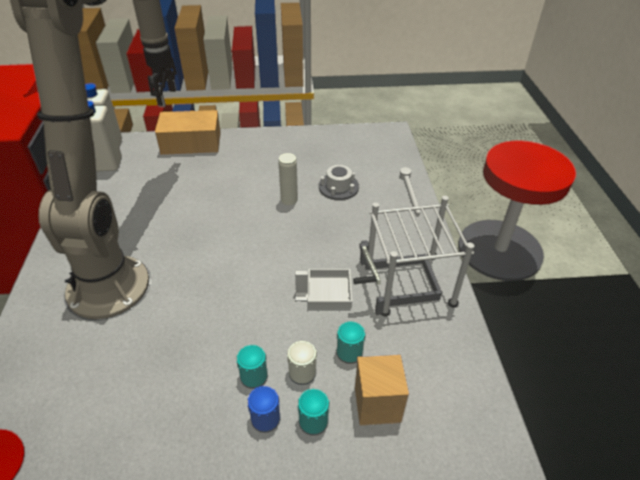

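Top view: the white canister at (447,264) sits among turquoise ones at (426,213), (499,254) and (449,313), with a blue one at (491,300). The tall white can at (160,272) is the spray can. The rack mouth is at about (337,188), the pan at (342,231), and the keeper is slightly raised with its pin at (368,192). The side view agrees, with the white canister at (302,360) and the tall can at (288,180).

Candidates for the filter, by top-view pixel:
- **White, short, domed (447,264):** this is my choice.
- **White, tall (160,272):** spray can.
- **Turquoise or blue:** (426,213), (499,254), (449,313) and (491,300).

I'll check the choice in a crop and refine the points.

```bash
cat >> h.py <<'E'
def pose():
    s=state();q=s["eef_rot"];from scipy.spatial.transform import Rotation as R
    M=R.from_quat([q[1],q[2],q[3],q[0]]).as_matrix();return np.array(s["position"]),M,s
def go(target,psi=None):
    p,M,s=pose();cur=np.arctan2(M[1,1],M[0,1])
    tw=0 if psi is None else -((psi-cur+np.pi)%(2*np.pi)-np.pi)
    print("t",round(float(s["t"]),2),"pos",p.round(3),"psi",round(float(cur),3),"j",np.round(s["joints"],2),"w",round(float(s["gripper_width"]),2),"F",np.round(s["contact_force"],1))
    print("GO offset cm",(M.T@(np.array(target)-p)*100).round(1),"twist",round(float(tw),3))
def meas(cam,things,n=1):
    out={}
    for k in range(n):
        snapshot(cam)
        for t in things:
            L=landmark_of(t,cam)
            if L: out.setdefault(t,[]).append(w(cam,L[0]["point"]))
    return {t:(np.median(v,0).round(4),np.std(v,0).round(4)) for t,v in out.items()}
E
python3 - <<'E'
from h import *
print("tcp_to_grasp",tcp_to_grasp)
i=snapshot("top");j=snapshot("side")
a=cv2.resize(i[140:340,270:530],(780,600),interpolation=cv2.INTER_CUBIC);save("top","crop1",a)
for cam in("top","side"):
    for t,v in meas(cam,["rack","shelf_edge","keeper_hinge","keeper_pin","pan","pan_grip"],3).items():print(cam,t,*v)
p,M,s=pose();c=camera_params("wrist");R=np.array(c["R"]);o=-R.T@np.array(c["t"])
print("cam in tool",(M.T@(o-p)).round(3),"axis",(M.T@R[2]).round(2))
for u in [(447,264),(160,272)]:
  for z in (0.08,.16): print(u,z,ray("top",u,z).round(3))
for u in [(302,349)]: print(ray("side",u,.088))
E
```

```text
tcp_to_grasp 0.0187
top rack [ 0.6752 -0.0548 -0.0033] [0.0001 0.0007 0.001 ]
top shelf_edge [ 0.6916 -0.0516  0.187 ] [0.0013 0.0023 0.001 ]
top keeper_hinge [0.6709 0.0329 0.0652] [0.0007 0.0008 0.0008]
top keeper_pin [ 0.6462 -0.1139  0.1061] [0.0008 0.0003 0.0005]
top pan [ 0.5703 -0.058   0.0013] [0.0007 0.0005 0.0022]
top pan_grip [ 0.5008 -0.0564  0.0476] [0.0001 0.0004 0.0017]
side rack [ 6.768e-01 -5.740e-02 -3.000e-04] [0.0005 0.0005 0.0013]
side shelf_edge [ 0.6962 -0.0521  0.1883] [0.0014 0.0004 0.0008]
side keeper_hinge [0.6677 0.0288 0.0652] [0.0825 0.1513 0.0314]
side keeper_pin [ 0.6476 -0.1162  0.1052] [0.0004 0.0007 0.001 ]
side pan [ 0.5782 -0.0636  0.0018] [0.0352 0.1495 0.0007]
side pan_grip [ 0.5043 -0.0562  0.0487] [0.0003 0.001  0.0007]
cam in tool [ 0.081  0.    -0.142] axis [-0.32  0.    0.95]
(447, 264) 0.08 [ 0.488 -0.288  0.08 ]
(447, 264) 0.16 [ 0.487 -0.267  0.16 ]
(160, 272) 0.08 [0.485 0.34  0.08 ]
(160, 272) 0.16 [0.484 0.316 0.16 ]
[ 0.49309947 -0.28871793  0.088     ]
```

View pics/crop1.png

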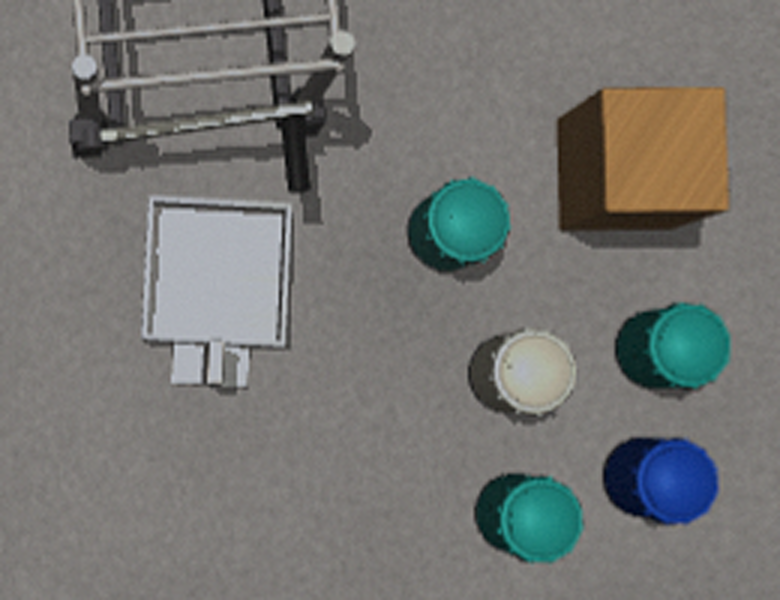

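The crop shows the chosen canister at crop (535,370): short, domed, cream-white, and clearly the filter. The pan's fin is at crop (215,360), and the keeper pin runs from (290,120) to (300,185). First I'll go to the keeper pin.

```bash
cat >> h.py <<'E'
O=np.array([.676,-.056,0]);PHI=.085
def rk(x,y,z):
    c,s=np.cos(PHI),np.sin(PHI);return O+np.array([c*x-s*y,s*x+c*y,z])/1000
E
python3 -c "
from h import *
print(rk(-34,-59,106),rk(14,0,184));go(rk(-45,-59,200),1.656)"
```

```text
[ 0.64713171 -0.11767351  0.106     ] [ 0.68994946 -0.05481143  0.184     ]
t 3.3 pos [0.13  0.534 0.231] psi 1.332 j [-1.37  0.31  0.01  1.51 -0.    1.32 -0.03] w 1.0 F [-0.8  0.3 -0.1]
GO offset cm [-64.6 -51.5   3.1] twist -0.324
```

Request:
arm_command --pt "-64.6 -51.5 1" --pt "-64.6 -51.5 1" --pt "-64.6 -51.5 1" --pt "-64.6 -51.5 1" --pt "-64.6 -51.5 1" --twist '[-0.32,-0.32,-0.32,-0.32,-0.32]' --grip '[4,4,4,4,4]'

```text
t: 3.92
position: [0.3221, 0.2864, 0.2279]
eef_rot: [0.0, -0.041, 0.999, 0.001]
contact_force: [1.4, -0.6, 0.7]
gripper_width: 0.467
finger_force: 0.0
```

```bash
python3 -c "
from h import *
go(rk(-45,-59,200),1.656)"
```

```text
t 3.92 pos [0.322 0.286 0.228] psi 1.652 j [-0.94  0.06  0.18  1.82 -0.01  1.26  0.9 ] w 0.47 F [ 1.4 -0.6  0.7]
GO offset cm [-28.  -42.9   2.8] twist -0.004
```

Request:
arm_command --pt "-28 -42.9 2.8" --pt "-28 -42.9 2.8" --pt "-28 -42.9 2.8" --pt "-28 -42.9 2.8" --pt "-28 -42.9 2.8" --twist '[0,0,0,0,0]' --grip '[4,4,4,4,4]'

```text
t: 4.55
position: [0.5133, 0.0402, 0.2107]
eef_rot: [0.001, -0.041, 0.999, 0.0]
contact_force: [0.4, 1.5, 0.2]
gripper_width: 0.467
finger_force: 0.0
```

```bash
python3 -c "
from h import *
go(rk(-45,-59,200),1.656)"
```

```text
t 4.55 pos [0.513 0.04  0.211] psi 1.653 j [-0.49  0.26  0.48  1.66 -0.13  1.25  1.66] w 0.47 F [0.4 1.5 0.2]
GO offset cm [-10.9 -16.8   1.1] twist -0.003
```

Request:
arm_command --pt "-10.9 -16.8 1" --pt "-10.9 -16.8 1" --pt "-10.9 -16.8 1" --pt "-10.9 -16.8 1" --pt "-10.9 -16.8 1" --twist '[0,0,0,0,0]' --grip '[4,4,4,4,4]'

```text
t: 5.18
position: [0.6343, -0.1178, 0.1998]
eef_rot: [-0.001, -0.04, 0.999, 0.0]
contact_force: [-0.1, 0.7, 0.1]
gripper_width: 0.471
finger_force: 0.0
```

```bash
python3 - <<'E'
from h import *
save("wrist","w1")
for t in ["keeper_pin","keeper_hinge","shelf_edge","rack","pan","pan_grip"]:
    for d in landmark_of(t,"wrist")[:1]: print(t,round(d["p"],2),w("wrist",d["point"]).round(4))
go(rk(-45,-59,87),1.656)
E
```

```text
keeper_pin 0.67 [ 0.6517 -0.115   0.1034]
keeper_hinge 0.69 [0.6759 0.0334 0.0656]
shelf_edge 0.49 [ 0.6495 -0.3746  0.0019]
pan 0.97 [ 0.5767 -0.0582  0.0043]
pan_grip 0.62 [ 0.5025 -0.054   0.0514]
t 5.53 pos [ 0.634 -0.115  0.201] psi 1.654 j [-0.16  0.56  0.52  1.29 -0.27  1.36  2.  ] w 0.47 F [0.5 0.1 0.4]
GO offset cm [-0.1 -0.3 11.4] twist -0.002
```

View pics/w1.png

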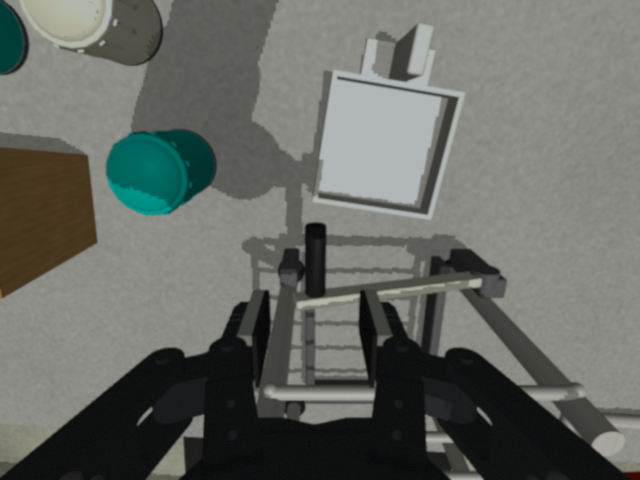

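The wrist view shows the pin at (315,260), in line between the fingers. The pan and its fin are at (385,140) and (415,50). I'll lower and grip.

Request:
arm_command --pt "0.2 0 5" --pt "0.2 0 10" --pt "0.2 0 11.4" --pt "0.2 0 11.4" --pt "0.2 0 11.4" --twist '[0,0,0,0,0]' --grip '[4,4,4,4,4]'

```text
t: 6.15
position: [0.6343, -0.1179, 0.0892]
eef_rot: [0.002, -0.041, 0.999, -0.001]
contact_force: [-0.1, -0.0, 0.3]
gripper_width: 0.469
finger_force: 0.0
```

Request:
arm_command --pt "0 0 0" --pt "0 0 0" --pt "0 0 0" --pt "0 0 0" --pt "0 0 0" --twist '[0,0,0,0,0]' --grip '[1,0.5,0.5,0.5,0.5]' --force 30

```text
t: 6.78
position: [0.6337, -0.1178, 0.0872]
eef_rot: [0.001, -0.041, 0.999, -0.001]
contact_force: [2.5, -1.2, 1.7]
gripper_width: 0.172
finger_force: 29.3
```

```bash
python3 - <<'E'
from h import *
go(rk(-45,-59,87),1.656)
p,M,s=pose();print(s["finger_force"])
snapshot("side");d=landmark_of("keeper_pin","side")[0];print(w("side",d["point"]))
th0=.275
for th in np.arange(th0,1.96,.24):
    print(round(th,2),np.round([0,15*(np.cos(th0)-np.cos(th)),-15*(np.sin(th)-np.sin(th0))],1))
E
```

```text
t 6.78 pos [ 0.634 -0.118  0.087] psi 1.652 j [-0.15  0.64  0.49  1.44 -0.32  1.13  2.04] w 0.17 F [ 2.5 -1.2  1.7]
GO offset cm [-0.2 -0.1  0. ] twist -0.004
29.263254404067993
[ 0.64419475 -0.11548552  0.10372154]
0.28 [ 0.  0. -0.]
0.52 [ 0.   1.4 -3.3]
0.76 [ 0.   3.5 -6.2]
1.0 [ 0.   6.3 -8.5]
1.23 [  0.    9.5 -10.1]
1.48 [  0.   13.  -10.9]
1.72 [  0.   16.6 -10.8]
1.96 [ 0.  20.1 -9.8]
```

Request:
arm_command --pt "0 0.8 -2.1" --pt "0 2.0 -4.2" --pt "0 3.5 -6.2" --pt "0 5.3 -7.8" --pt "0 7.3 -9.1" --twist '[0,0,0,0,0]' --grip '[0.5,0.5,0.5,0.5,0.5]'

```text
t: 7.5
position: [0.6288, -0.0549, 0.1812]
eef_rot: [0.004, -0.037, 0.999, -0.008]
contact_force: [3.9, -11.5, 8.7]
gripper_width: 0.17
finger_force: 29.2
```

```bash
python3 - <<'E'
from h import *
p,M,s=pose();print(s["finger_force"],p,s["contact_force"])
a=.634,-.118
b=np.array([.634-.008,-.118+.150*(np.cos(.275))])
for th in (1.15,1.3,1.45,1.6,1.75,1.9,2.0):
    dy=.15*(np.cos(.275)-np.cos(th));T=[.6342-.085*dy,-.1178+dy*.996,.087+.15*(np.sin(th)-np.sin(.275))]
    print(th,(M.T@(np.array(T)-p)*100).round(1))
E
```

```text
29.153179228305817 [ 0.62884169 -0.05486568  0.18122408] [  3.92780965 -11.5353313    8.6829511 ]
1.15 [ 0.   2.  -0.2]
1.3 [ 0.   4.1 -1. ]
1.45 [ 0.1  6.3 -1.5]
1.6 [ 0.1  8.5 -1.6]
1.75 [ 0.1 10.8 -1.4]
1.9 [ 0.1 12.9 -0.9]
2.0 [ 0.2 14.3 -0.4]
```

```bash
python3 - <<'E'
from h import *
for c in ("side","top"):
    snapshot(c)
    for t in ("keeper_pin","keeper_hinge"):
        for d in landmark_of(t,c)[:1]: print(c,t,round(d["p"],2),w(c,d["point"]).round(4))
p,M,s=pose();print(p,s["contact_force"])
E
```

```text
side keeper_pin 0.74 [ 0.6469 -0.0549  0.1916]
side keeper_hinge 0.72 [0.668  0.0313 0.0648]
top keeper_hinge 0.92 [0.6716 0.0363 0.0689]
[ 0.62873751 -0.05231996  0.18265725] [ 1.84787536 -8.18997468 14.84302677]
```

Request:
arm_command --pt "0 0.8 -1.2" --pt "0 2.9 -2.0" --pt "0 5.0 -2.6" --pt "0 7.6 -2.9" --pt "0 10.3 -2.6" --twist '[0,0,0,0,0]' --grip '[0.5,0.5,0.5,0.5,0.5]'

```text
t: 8.43
position: [0.62, 0.0551, 0.2053]
eef_rot: [0.003, -0.039, 0.999, -0.003]
contact_force: [4.8, -3.8, 0.7]
gripper_width: 0.171
finger_force: 30.1
```

```bash
python3 - <<'E'
from h import *
snapshot("side")
for d in landmark_of("keeper_pin","side")[:1]: print(round(d["p"],2),w("side",d["point"]).round(4))
p,M,s=pose();print(p,s["contact_force"],s["gripper_width"],s["joints"].round(2))
E
```

```text
0.93 [0.6389 0.056  0.2124]
[0.61930577 0.06201311 0.20380504] [3.84594928 2.24905989 2.45406964] 0.17056286701988518 [-0.44  0.5   0.49  1.36 -0.24  1.34  1.71]
```

Request:
arm_command --pt "0 1.7 0.3" --pt "0 3.2 0.8" --pt "0 3.2 0.8" --pt "0 3.2 0.8" --pt "0 3.2 0.8" --twist '[0,0,0,0,0]' --grip '[0.5,0.5,3.5,3.5,3.5]'

```text
t: 9.15
position: [0.6146, 0.0892, 0.1949]
eef_rot: [-0.001, -0.04, 0.999, -0.0]
contact_force: [-0.7, 0.1, -0.4]
gripper_width: 0.413
finger_force: 0.0
```

Request:
arm_command --pt "0 0 -5" --pt "0 0 -7" --pt "6 0 -7" --pt "12 0 -7" --pt "14 -2 -7" --twist '[0,0,0,0,0]' --grip '[3.5,3.5,6,8,8.5]'

```text
t: 9.78
position: [0.4735, 0.0596, 0.2647]
eef_rot: [-0.002, -0.042, 0.999, 0.001]
contact_force: [0.2, -1.3, 0.8]
gripper_width: 0.995
finger_force: 0.0
```

```bash
python3 - <<'E'
from h import *
snapshot("side")
for t in ["keeper_pin","pan_grip","pan"]:
  for d in landmark_of(t,"side")[:1]: print(t,round(d["p"],2),w("side",d["point"]).round(4))
go([.490,-.288,.2],-.785)
go([.490,-.288,.2],2.356)
E
```

```text
keeper_pin 0.59 [0.6329 0.0912 0.2032]
pan_grip 0.63 [ 0.5045 -0.0574  0.0495]
pan 0.72 [ 0.5764 -0.0637  0.0034]
t 9.97 pos [0.478 0.058 0.266] psi 1.651 j [-0.61  0.16  0.53  1.64 -0.08  1.36  1.58] w 0.99 F [0.5 0.8 0. ]
GO offset cm [  1.5 -34.6   6.5] twist 2.436
t 9.97 pos [0.478 0.058 0.266] psi 1.651 j [-0.61  0.16  0.53  1.64 -0.08  1.36  1.58] w 0.99 F [0.5 0.8 0. ]
GO offset cm [  1.5 -34.6   6.5] twist -0.705
```

Request:
arm_command --pt "0.5 -6 0.5" --pt "1 -12 1" --pt "1.5 -18 2" --pt "1.5 -24 4" --pt "1.5 -30 6" --twist '[0,0,0,0,0]' --grip '[8.5,8.5,8.5,8.5,8.5]'

```text
t: 10.6
position: [0.4887, -0.2414, 0.2053]
eef_rot: [0.001, -0.042, 0.999, -0.0]
contact_force: [0.4, -0.1, 0.3]
gripper_width: 0.996
finger_force: 0.0
```

Request:
arm_command --pt "0 -4.6 0.5" --pt "0 -4.6 0.5" --pt "0 -4.6 0.5" --twist '[0,0,0]' --grip '[8.5,8.5,8.5]'

```text
t: 10.98
position: [0.4917, -0.2852, 0.2003]
eef_rot: [-0.0, -0.041, 0.999, 0.0]
contact_force: [0.2, 0.1, 0.3]
gripper_width: 0.997
finger_force: 0.0
```

```bash
python3 - <<'E'
from h import *
save("wrist","w2")
L=landmark_of("filter","wrist")
for d in L[:5]: print(round(d["p"],2),w("wrist",d["point"]).round(4),px("wrist",w("wrist",d["point"])).round())
go([.490,-.288,.04])
E
```

```text
0.93 [ 0.4118 -0.397  -0.0007] [[198. 106.]]
0.92 [ 0.3839 -0.2883 -0.0047] [[320.  84.]]
0.85 [ 0.4896 -0.2905  0.0011] [[308. 199.]]
0.77 [ 0.6087 -0.2423  0.0027] [[343. 310.]]
0.66 [ 0.5136 -0.4094 -0.0018] [[188. 212.]]
t 11.07 pos [ 0.492 -0.284  0.201] psi 1.655 j [-0.01  0.43  0.71  1.53 -0.28  1.29  2.39] w 1.0 F [-0.2  0.4 -0.4]
GO offset cm [ 0.2 -0.4 16.1] twist 0.0
```

View pics/w2.png

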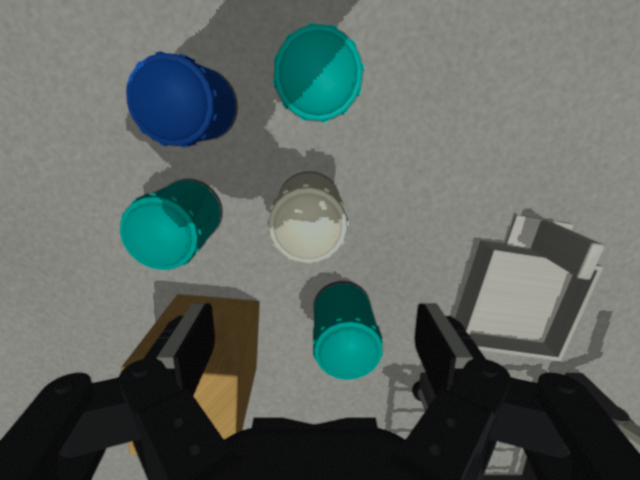

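The wrist view shows the cream-white filter at (308,220), between the fingers' sides, with clearance to the turquoise cans at (170,230) and (347,345). I'll descend and grip.

Request:
arm_command --pt "0.2 -0.5 5" --pt "0.2 -0.5 10" --pt "0.2 -0.5 14" --pt "0.2 -0.5 16" --pt "0.2 -0.5 16" --twist '[0,0,0,0,0]' --grip '[8.5,8.5,8.5,8.5,8.5]'

```text
t: 11.7
position: [0.4888, -0.2883, 0.0395]
eef_rot: [-0.001, -0.042, 0.999, 0.001]
contact_force: [0.5, 0.6, -0.3]
gripper_width: 0.996
finger_force: 0.0
```

Request:
arm_command --pt "0 0 0" --pt "0 0 0" --pt "0 0 0" --pt "0 0 0" --pt "0 0 0" --twist '[0,0,0,0,0]' --grip '[6.5,5,5,5,5]' --force 35

```text
t: 12.32
position: [0.4907, -0.2911, 0.0427]
eef_rot: [0.002, -0.041, 0.999, -0.0]
contact_force: [0.2, 1.2, 5.5]
gripper_width: 0.715
finger_force: 39.2
```

Request:
arm_command --pt "0 0 -2" --pt "0 0 -7" --pt "0 0 -11" --pt "0 0 -12" --pt "0 0 -12" --twist '[0,0,0,0,0]' --grip '[5,5,5,5,5]'

```text
t: 12.95
position: [0.4886, -0.2907, 0.1601]
eef_rot: [-0.0, -0.041, 0.999, 0.0]
contact_force: [0.2, -0.9, -3.6]
gripper_width: 0.718
finger_force: 39.9
```

```bash
python3 - <<'E'
from h import *
P=[]
for c in("top","side"):
    snapshot(c)
    for t in("filter","pan","pan_grip"):
        for d in landmark_of(t,c)[:4]: print(c,t,round(d["p"],2),w(c,d["point"]).round(4))
p,M,s=pose();print(s["finger_force"],s["contact_force"])
go([.576,-.0605,.16])
E
```

```text
top filter 0.9 [ 0.6029 -0.2463 -0.0013]
top filter 0.71 [ 3.824e-01 -2.924e-01 -1.000e-04]
top filter 0.4 [0.6311 0.0929 0.2021]
top pan 0.96 [ 0.5699 -0.0583  0.0012]
top pan_grip 0.95 [ 0.5046 -0.0546  0.0486]
top pan_grip 0.2 [ 0.4926 -0.2901  0.1147]
side filter 0.94 [ 0.4082 -0.3927  0.0025]
side filter 0.92 [ 0.5058 -0.4043  0.0036]
side filter 0.79 [ 0.3818 -0.2958 -0.0024]
side filter 0.64 [ 0.6084 -0.2437  0.0039]
side pan 0.88 [ 0.5787 -0.0607  0.0045]
side pan 0.3 [ 0.6757 -0.0609 -0.001 ]
39.8773330450058 [-0.81003534  0.28269303 -3.54753679]
t 13.35 pos [ 0.489 -0.291  0.16 ] psi 1.652 j [ 0.01  0.46  0.7   1.59 -0.31  1.21  2.42] w 0.72 F [-0.8  0.3 -3.5]
GO offset cm [-10.6  22.3   0. ] twist 0.0
```

Request:
arm_command --pt "-2 4 0" --pt "-4.5 9 0" --pt "-7 14 0" --pt "-9.5 19 0" --pt "-11 22.3 0" --twist '[0,0,0,0,0]' --grip '[5,5,5,5,5]'

```text
t: 13.98
position: [0.5817, -0.0554, 0.1605]
eef_rot: [0.0, -0.043, 0.999, 0.001]
contact_force: [0.8, 0.2, -3.6]
gripper_width: 0.716
finger_force: 40.0
```

Request:
arm_command --pt "0 0 2" --pt "0 0 4" --pt "0 0 6" --pt "0 0 7" --pt "0 0 7" --twist '[0,0,0,0,0]' --grip '[5,5,5,5,5]'

```text
t: 14.6
position: [0.58, -0.0598, 0.0902]
eef_rot: [-0.001, -0.041, 0.999, 0.0]
contact_force: [-0.4, 0.9, -3.4]
gripper_width: 0.714
finger_force: 40.0
```

```bash
python3 - <<'E'
from h import *
save("wrist","w3")
for c in("wrist",):
    for t in("filter","pan","pan_grip"):
        for d in landmark_of(t,c)[:1]: print(c,t,round(d["p"],2),w(c,d["point"]).round(4))
go([.580,-.0605,.046])
E
```

```text
wrist filter 0.73 [ 0.5815 -0.0605  0.0452]
wrist pan_grip 0.7 [ 0.4998 -0.0578  0.0506]
t 14.8 pos [ 0.581 -0.06   0.092] psi 1.652 j [-0.35  0.55  0.62  1.63 -0.35  1.08  2.01] w 0.72 F [ 0.5  0.3 -4.2]
GO offset cm [ 0.2 -0.   4.6] twist 0.0
```

View pics/w3.png

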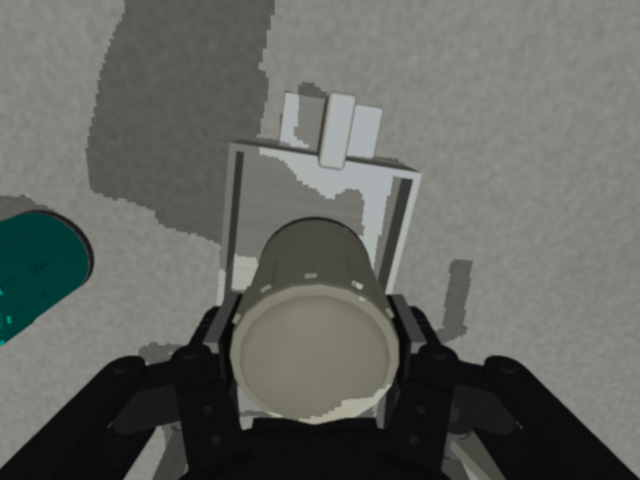

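The filter hangs over the pan, with its bottom inside the walls (rim at 230-400, 340 px). I'll lower it gently.

Request:
arm_command --pt "0.1 0 1.5" --pt "0.1 0 3" --pt "0.1 0 3.8" --pt "0.1 0 4.1" --pt "0.1 0 4.2" --twist '[0,0,0,0,0]' --grip '[5,5,5,5,5]'

```text
t: 15.42
position: [0.5797, -0.0601, 0.0488]
eef_rot: [-0.0, -0.041, 0.999, -0.0]
contact_force: [1.0, 0.1, -4.0]
gripper_width: 0.717
finger_force: 40.0
```

Request:
arm_command --pt "0 0 0.1" --pt "0 0 0.2" --pt "0 0 0.3" --pt "0 0 0.4" --pt "0 0 0.4" --twist '[0,0,0,0,0]' --grip '[5,5,5,5,5]'

```text
t: 16.05
position: [0.5799, -0.06, 0.0468]
eef_rot: [0.001, -0.041, 0.999, 0.0]
contact_force: [-3.7, 0.7, 7.4]
gripper_width: 0.714
finger_force: 41.1
```

Request:
arm_command --pt "0 0 -0.1" --pt "0 0 -0.1" --pt "0 0 -0.1" --pt "0 0 -0.1" --twist '[0,0,0,0]' --grip '[6.5,7.5,8,8]'

```text
t: 16.55
position: [0.5796, -0.06, 0.0458]
eef_rot: [-0.0, -0.041, 0.999, -0.0]
contact_force: [-0.2, -0.3, 0.1]
gripper_width: 0.939
finger_force: 0.0
```

Request:
arm_command --pt "0 0 -3" --pt "0 0 -7" --pt "0 0 -10" --pt "3 0 -11" --pt "6 0 -11" --twist '[0,0,0,0,0]' --grip '[8,8,8,6,4]'

```text
t: 17.18
position: [0.5201, -0.0654, 0.1571]
eef_rot: [0.001, -0.041, 0.999, -0.0]
contact_force: [-0.4, 0.2, 0.2]
gripper_width: 0.529
finger_force: 0.0
```

```bash
python3 - <<'E'
from h import *
for c in("wrist","top","side"):
    i=save(c,c+"4")
    for t in("filter","pan","pan_grip"):
        for d in landmark_of(t,c)[:4]:
            X=w(c,d["point"]); 
            if abs(X[1]+.06)<.06:print(c,t,round(d["p"],2),X.round(4))
go([.5035,-.056,.031],1.526)
E
```

```text
wrist filter 0.57 [ 0.5749 -0.0629 -0.    ]
wrist pan_grip 0.56 [ 0.5031 -0.0554  0.0494]
top filter 0.71 [ 0.5842 -0.0594  0.0054]
top pan 0.93 [ 0.5721 -0.0584 -0.0016]
top pan 0.42 [ 0.6955 -0.0525  0.1866]
side pan 0.89 [ 0.5777 -0.0598  0.0038]
side pan_grip 0.56 [ 0.505  -0.0584  0.0506]
t 17.77 pos [ 0.52  -0.065  0.156] psi 1.652 j [-0.43  0.36  0.67  1.72 -0.24  1.15  1.97] w 0.47 F [ 0.9 -0.3 -0.3]
GO offset cm [ 1.6  1.  12.5] twist 0.126
```

View pics/wrist4.png

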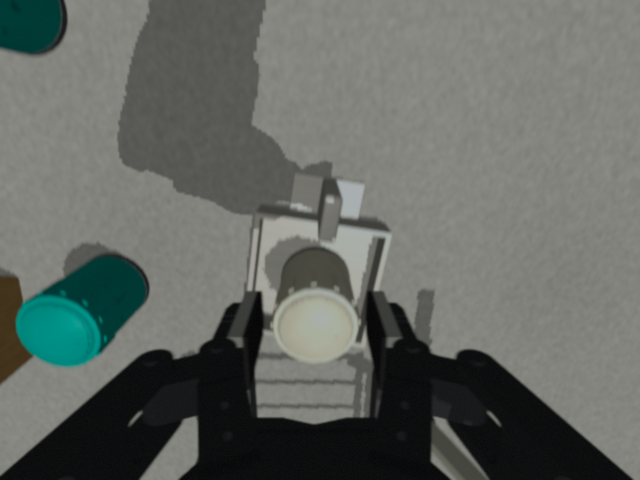

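The wrist view shows the filter standing upright in the pan (rim centre at (315,325)) and the fin at (330,205). I'll grip the fin.

Request:
arm_command --pt "2.1 0.9 2" --pt "2.1 0.9 6" --pt "2.1 0.9 10" --pt "2.1 0.9 12.4" --pt "2.1 0.9 12.4" --twist '[0.12,0.12,0.12,0.12,0.12]' --grip '[4,4,4,4,4]'

```text
t: 18.4
position: [0.4964, -0.0574, 0.0303]
eef_rot: [-0.002, 0.019, 1.0, -0.0]
contact_force: [0.1, 0.9, 0.7]
gripper_width: 0.469
finger_force: 0.0
```

Request:
arm_command --pt "0 0 0" --pt "0 0 0" --pt "0 0 0" --pt "0 0 0" --pt "0 0 0" --twist '[0,0,0,0,0]' --grip '[2,0.5,0.5,0.5,0.5]' --force 40

```text
t: 19.02
position: [0.4995, -0.0579, 0.0333]
eef_rot: [0.002, 0.019, 1.0, -0.0]
contact_force: [-0.7, -0.2, 5.7]
gripper_width: 0.132
finger_force: 40.2
```

```bash
python3 - <<'E'
from h import *
p,M,s=pose();print(s["finger_force"])
for c in("top","side"):
    snapshot(c)
    for t in("pan","pan_grip","rack","shelf_edge"):
        for d in landmark_of(t,c)[:1]: print(c,t,round(d["p"],2),w(c,d["point"]).round(4))
for xp in (-60,-20,20,40): # pan origin in rack x -> tcp at pan x -76
    print(xp);go(rk(xp-76,0,30),1.656)
E
```

```text
40.17794072628021
top pan 0.71 [ 0.5715 -0.057   0.0014]
top shelf_edge 0.95 [ 0.6924 -0.052   0.1837]
side pan 0.73 [0.6671 0.0276 0.0651]
side pan_grip 0.69 [ 0.5023 -0.0608  0.0489]
side rack 0.86 [ 0.6767 -0.0598  0.0032]
side shelf_edge 0.7 [ 0.6962 -0.0507  0.1905]
-60
t 19.52 pos [ 0.5   -0.058  0.033] psi 1.532 j [-0.4   0.48  0.63  1.91 -0.37  0.86  1.95] w 0.13 F [ 0.1 -0.6  5.8]
GO offset cm [-4.1 -0.8  0.3] twist -0.124
-20
t 19.52 pos [ 0.5   -0.058  0.033] psi 1.532 j [-0.4   0.48  0.63  1.91 -0.37  0.86  1.95] w 0.13 F [ 0.1 -0.6  5.8]
GO offset cm [-8.1 -0.3  0.4] twist -0.124
20
t 19.52 pos [ 0.5   -0.058  0.033] psi 1.532 j [-0.4   0.48  0.63  1.91 -0.37  0.86  1.95] w 0.13 F [ 0.1 -0.6  5.8]
GO offset cm [-12.1   0.2   0.4] twist -0.124
40
t 19.52 pos [ 0.5   -0.058  0.033] psi 1.532 j [-0.4   0.48  0.63  1.91 -0.37  0.86  1.95] w 0.13 F [ 0.1 -0.6  5.8]
GO offset cm [-14.1   0.4   0.4] twist -0.124
```

Request:
arm_command --pt "-0.5 -0.1 0" --pt "-1.3 -0.3 0" --pt "-2.2 -0.4 0" --pt "-3.1 -0.5 0" --pt "-3.6 -0.6 0" --twist '[-0.02,-0.05,-0.08,-0.11,-0.125]' --grip '[0.5,0.5,0.5,0.5,0.5]'

```text
t: 20.15
position: [0.5297, -0.066, 0.0332]
eef_rot: [-0.004, -0.043, 0.999, 0.001]
contact_force: [-12.8, 0.5, 19.9]
gripper_width: 0.134
finger_force: 42.1
```

```bash
python3 - <<'E'
from h import *
i=snapshot("top").copy()
big=cv2.resize(i[60:300,260:420],None,fx=2.5*1.0,fy=2.5,interpolation=cv2.INTER_CUBIC)
big2=big.copy()
def L(a,b,col):
    q=px("top",[a,b]);q=((q-[260,60]+.5)*2.5).astype(int);cv2.line(big2,tuple(map(int,q[0])),tuple(map(int,q[1])),col,1)
import h
h.O=np.array([.676,-.054,0])
for y in(-60,60): L(rk(5,y,30),rk(170,y,30),(255,0,0))
L(rk(10,-85,184),rk(10,85,184),(0,255,0))
L(rk(162,-60,30),rk(162,60,30),(255,0,0))
p,M,s=pose();print(p,s["contact_force"])
c0=p+M@np.array([-.076,0,0]);a=-M[:,0];b=M[:,1]
for d in((1,1,1,-1),(1,-1,-1,-1),(-1,-1,-1,1),(-1,1,1,1)):
    P=c0+.055*(a*d[0]+b*d[1]);Q=c0+.055*(a*d[2]+b*d[3]);P[2]=Q[2]=.03;L(P,Q,(255,255,0))
save("top","ov",np.hstack([big,big2]))
E
```

```text
[ 0.53061648 -0.06614582  0.0332389 ] [-10.01050049  -0.62803203  15.3214139 ]
```

View pics/ov.png

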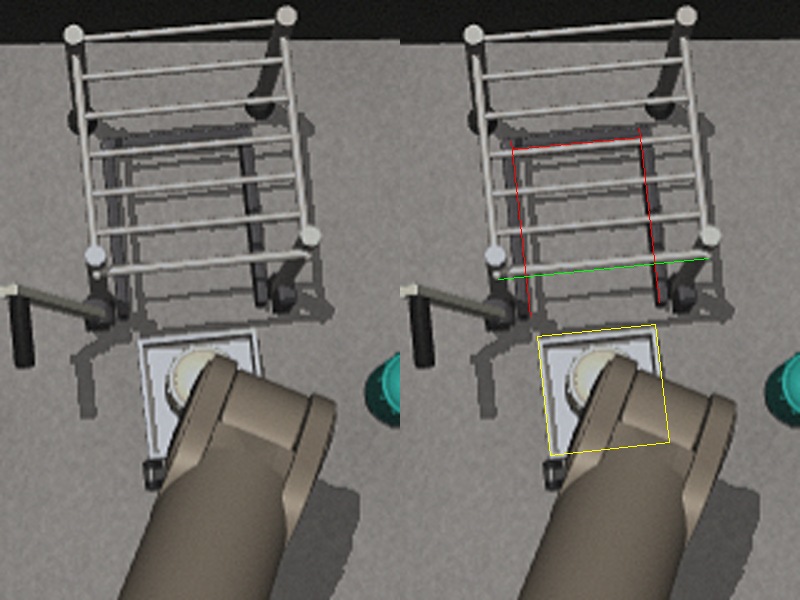

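Overlay: the modelled rails (red) match the dark rails to a few pixels, and the pan (left edge at crop (138,335)) sits just before the mouth. I'll fix the rack yaw and centre from the post tops (left panel: (95,256), (310,235), (73,34), (287,15)).

```bash
python3 - <<'E'
from h import *
P={}
for k,u in dict(fl=(95,256),fr=(310,235),bl=(73,34),br=(287,15)).items():
    P[k]=ray("top",(u[0]/2.5+260-.3,u[1]/2.5+60-.3),.19);print(k,P[k].round(4))
d=P["fr"]-P["fl"];e=P["bl"]-P["fl"];f=P["br"]-P["fr"]
print(np.hypot(*d[:2]),np.hypot(*e[:2]),np.arctan2(d[0],-d[1]),np.arctan2(e[1],e[0]),np.arctan2(f[1],f[0]),((P["fl"]+P["fr"])/2).round(4))
a=(109/1,0)
# shelf bar ends, rails inner-bottom edges on bench
for u in((131,308),(255,305),(123,150),(240,150)): print(u,ray("top",(u[0]/2.5+260-.3,u[1]/2.5+60-.3),0.0).round(4))
# pan corners at z=.03
for u in((138,333),(257,329)): print(u,ray("top",(u[0]/2.5+260-.3,u[1]/2.5+60-.3),0.03).round(4))
E
```

```text
fl [0.6963 0.0334 0.19  ]
fr [ 0.7103 -0.1392  0.19  ]
bl [0.8781 0.0474 0.19  ]
br [ 0.8915 -0.1262  0.19  ]
0.17316245806147237 0.18229341705018717 0.08054588770474051 0.07735761576918433 0.07177214547217034 [ 0.7033 -0.0529  0.19  ]
(131, 308) [0.6884 0.0046 0.    ]
(255, 305) [ 0.6891 -0.1131  0.    ]
(123, 150) [0.8408 0.0089 0.    ]
(240, 150) [ 0.8389 -0.103   0.    ]
(138, 333) [ 0.6596 -0.0012  0.03  ]
(257, 329) [ 0.6612 -0.1112  0.03  ]
```

```bash
sed -i 's/^O=.*/O=np.array([.677,-.0545,0]);PHI=.077/' h.py; python3 - <<'E'
from h import *
for xp in (-60,-40,-10,33):
    print(xp);go(rk(xp-76,0,33),np.pi/2+.077)
E
```

```text
-60
t 20.2 pos [ 0.531 -0.066  0.033] psi 1.656 j [-0.34  0.54  0.59  1.81 -0.37  0.91  2.07] w 0.14 F [-10.   -0.6  15.3]
GO offset cm [-1.1  0.   0. ] twist 0.009
-40
t 20.2 pos [ 0.531 -0.066  0.033] psi 1.656 j [-0.34  0.54  0.59  1.81 -0.37  0.91  2.07] w 0.14 F [-10.   -0.6  15.3]
GO offset cm [-3.1  0.   0. ] twist 0.009
-10
t 20.2 pos [ 0.531 -0.066  0.033] psi 1.656 j [-0.34  0.54  0.59  1.81 -0.37  0.91  2.07] w 0.14 F [-10.   -0.6  15.3]
GO offset cm [-6.1 -0.  -0. ] twist 0.009
33
t 20.2 pos [ 0.531 -0.066  0.033] psi 1.656 j [-0.34  0.54  0.59  1.81 -0.37  0.91  2.07] w 0.14 F [-10.   -0.6  15.3]
GO offset cm [-10.4  -0.1  -0. ] twist 0.009
```

Request:
arm_command --pt "-0.8 0 -0.1" --pt "-1.7 0 -0.15" --pt "-2.6 0 -0.15" --pt "-3.5 0 -0.15" --pt "-4.4 0 -0.15" --twist '[0.01,0.01,0.01,0.01,0.01]' --grip '[0.5,0.5,0.5,0.5,0.5]'

```text
t: 20.82
position: [0.575, -0.0615, 0.0333]
eef_rot: [-0.003, -0.038, 0.999, 0.0]
contact_force: [-5.6, 0.2, 4.9]
gripper_width: 0.135
finger_force: 40.2
```

```bash
python3 - <<'E'
from h import *
go(rk(33-76,0,33),np.pi/2+.077)
print(state()["torque"])
snapshot("side")
for t in("pan","filter"):
    for d in landmark_of(t,"side")[:4]: 
        X=w("side",d["point"])
        if abs(X[1]+.06)<.06: print(t,round(d["p"],2),X.round(4))
E
```

```text
t 20.82 pos [ 0.575 -0.061  0.033] psi 1.646 j [-0.32  0.61  0.58  1.69 -0.39  0.97  2.04] w 0.14 F [-5.6  0.2  4.9]
GO offset cm [-5.9 -0.1 -0. ] twist -0.001
[-0.07674298  1.20594598 -0.0397131 ]
pan 0.86 [ 0.6523 -0.053   0.0023]
filter 0.89 [ 0.6581 -0.0548  0.0021]
```

Request:
arm_command --pt "-1.2 0 0" --pt "-2.4 0 0" --pt "-3.6 0 0" --pt "-4.7 0 0" --pt "-5.5 0 0" --twist '[0,0,0,0,0]' --grip '[0.5,0.5,0.5,0.5,0.5]'

```text
t: 21.6
position: [0.6309, -0.0571, 0.0333]
eef_rot: [-0.002, -0.038, 0.999, 0.0]
contact_force: [-6.3, -0.1, 4.7]
gripper_width: 0.139
finger_force: 40.1
```

```bash
python3 - <<'E'
from h import *
go(rk(36-76,0,33),np.pi/2+.077)
snapshot("side")
for t in("pan","filter","shelf_edge","pan_grip"):
    for d in landmark_of(t,"side")[:4]: 
        X=w("side",d["point"])
        if abs(X[1]+.06)<.06: print(t,round(d["p"],2),X.round(4))
E
```

```text
t 21.6 pos [ 0.631 -0.057  0.033] psi 1.647 j [-0.3   0.7   0.56  1.52 -0.41  1.04  2.02] w 0.14 F [-6.3 -0.1  4.7]
GO offset cm [-0.6 -0.1  0. ] twist -0.001
pan 0.96 [ 7.069e-01 -5.290e-02  6.000e-04]
filter 0.9 [ 0.7131 -0.0507  0.0043]
shelf_edge 0.88 [ 0.6945 -0.0525  0.185 ]
pan_grip 0.72 [ 0.7084 -0.0479  0.0013]
pan_grip 0.68 [ 0.6346 -0.0574  0.0509]
```

Request:
arm_command --pt "0 0 0" --pt "0 0 0" --pt "0 0 0" --pt "3 0 0" --pt "8 0 0" --twist '[0,0,0,0,0]' --grip '[3,4,4,4,4]'

```text
t: 22.48
position: [0.5539, -0.063, 0.0337]
eef_rot: [0.002, -0.039, 0.999, -0.001]
contact_force: [0.1, -1.0, 0.2]
gripper_width: 0.469
finger_force: 0.0
```

Request:
arm_command --pt "3 0 -1" --pt "3 0 -1" --pt "3 0 -1" --pt "3 0 -1" --pt "3 0 -1" --twist '[0.18,0.36,0.54,0.72,0.9]' --grip '[6,8.5,8.5,8.5,8.5]'

```text
t: 23.1
position: [0.5232, -0.0652, 0.0437]
eef_rot: [0.0, 0.403, 0.915, 0.0]
contact_force: [-0.4, -0.1, 0.4]
gripper_width: 0.992
finger_force: 0.0
```

```bash
python3 - <<'E'
from h import *
go(rk(-130,0,33),.077)
for c in("side","top"):
  snapshot(c)
  for t in("pan","filter","pan_grip"):
    for d in landmark_of(t,c)[:4]: 
        X=w(c,d["point"])
        if abs(X[1]+.06)<.06: print(t,round(d["p"],2),X.round(4))
E
```

```text
t 23.1 pos [ 0.523 -0.065  0.044] psi 0.741 j [-0.51  0.57  0.83  1.84 -0.51  0.96  1.28] w 0.99 F [-0.4 -0.1  0.4]
GO offset cm [-1.6  1.8  1.1] twist 0.664
pan 0.56 [ 0.7076 -0.0514  0.0046]
filter 0.74 [ 0.7129 -0.0476  0.0034]
pan_grip 0.56 [ 0.6358 -0.0589  0.0496]
pan 0.65 [ 7.05e-01 -4.65e-02  5.00e-04]
pan_grip 0.95 [ 0.6359 -0.0563  0.0498]
```

Request:
arm_command --pt "0 0 0.5" --pt "-0.5 0.6 1" --pt "-1 1.1 1.1" --pt "-1.6 1.8 1.1" --pt "-1.6 1.8 1.1" --twist '[0.18,0.36,0.54,0.664,0.664]' --grip '[8.5,8.5,8.5,8.5,8.5]'

```text
t: 24.12
position: [0.5474, -0.0648, 0.0323]
eef_rot: [0.0, 0.676, 0.737, -0.0]
contact_force: [0.1, 0.1, -0.0]
gripper_width: 0.999
finger_force: 0.0
```

```bash
python3 - <<'E'
from h import *
for x in (-114,-37): go(rk(x,0,33),.077)
E
```

```text
t 24.12 pos [ 0.547 -0.065  0.032] psi 0.086 j [-0.57  0.69  0.96  1.78 -0.66  1.02  0.73] w 1.0 F [ 0.1  0.1 -0. ]
GO offset cm [ 0.   1.6 -0.1] twist 0.009
t 24.12 pos [ 0.547 -0.065  0.032] psi 0.086 j [-0.57  0.69  0.96  1.78 -0.66  1.02  0.73] w 1.0 F [ 0.1  0.1 -0. ]
GO offset cm [-0.1  9.3 -0.1] twist 0.009
```

Request:
arm_command --pt "0 0.8 0" --pt "0 1.6 0" --pt "0 2.4 0" --pt "0 3.2 0" --pt "0 4 0" --twist '[0.01,0.01,0.01,0.01,0.01]' --grip '[8.5,8.5,8.5,8.5,8.5]'

```text
t: 24.75
position: [0.5855, -0.0622, 0.0325]
eef_rot: [-0.001, 0.681, 0.732, -0.001]
contact_force: [-5.5, -0.3, 3.4]
gripper_width: 0.993
finger_force: 2.6
```

```bash
python3 - <<'E'
from h import *
go(rk(-37,0,33),.077)
for c in("side","top"):
  snapshot(c)
  for t in("pan","filter","pan_grip"):
    for d in landmark_of(t,c)[:4]: 
        X=w(c,d["point"])
        if abs(X[1]+.06)<.06: print(t,round(d["p"],2),X.round(4))
E
```

```text
t 24.75 pos [ 0.586 -0.062  0.032] psi 0.072 j [-0.53  0.75  0.94  1.67 -0.68  1.08  0.69] w 0.99 F [-5.5 -0.3  3.4]
GO offset cm [ 0.1  5.5 -0.1] twist -0.005
pan 0.75 [ 0.7305 -0.0519  0.0051]
filter 0.79 [ 0.732  -0.0468  0.0046]
pan_grip 0.63 [ 0.6616 -0.0565  0.0501]
pan 0.92 [ 0.7258 -0.0477 -0.0023]
filter 0.98 [ 0.7377 -0.046   0.002 ]
pan_grip 0.9 [ 0.6591 -0.054   0.0486]
```

Request:
arm_command --pt "0 1 0" --pt "0 2 0" --pt "0 3 0" --pt "0 3.8 0" --pt "0 4.5 0" --twist '[0,0,0,0,0]' --grip '[8.5,8.5,8.5,8.5,8.5]'

```text
t: 25.78
position: [0.632, -0.0582, 0.0323]
eef_rot: [-0.0, 0.681, 0.733, -0.0]
contact_force: [-3.0, -0.1, 1.4]
gripper_width: 0.996
finger_force: 2.0
```

Request:
arm_command --pt "0 0.3 0" --pt "0 0.6 0" --pt "0 0.8 0" --twist '[0,0,0]' --grip '[8.5,8.5,8.5]'

```text
t: 26.15
position: [0.6396, -0.0576, 0.0323]
eef_rot: [-0.0, 0.681, 0.732, -0.0]
contact_force: [-3.6, 0.7, -0.1]
gripper_width: 0.994
finger_force: 1.6
```

```bash
python3 - <<'E'
from h import *
go(rk(-37,0,33),.077)
print("home",rk(107,0,0),rk(36,0,50))
for c in("side","top"):
  snapshot(c)
  for t in("pan","filter","pan_grip"):
    for d in landmark_of(t,c)[:4]: 
        X=w(c,d["point"])
        if abs(X[1]+.06)<.06: print(t,round(d["p"],2),X.round(4))
E
```

```text
t 26.15 pos [ 0.64  -0.058  0.032] psi 0.073 j [-0.48  0.84  0.91  1.51 -0.7   1.15  0.64] w 0.99 F [-3.6  0.7 -0.1]
GO offset cm [ 0.   0.  -0.1] twist -0.004
home [ 0.78368296 -0.04626914  0.        ] [ 0.71289333 -0.05173074  0.05      ]
pan 0.64 [ 0.784  -0.0482  0.0025]
pan_grip 0.96 [ 0.7142 -0.0525  0.0489]
pan 0.86 [ 7.813e-01 -4.130e-02 -1.000e-04]
filter 0.86 [ 7.917e-01 -3.730e-02  7.000e-04]
```

Request:
arm_command --pt "0 0.2 0" --pt "0 0.3 0" --pt "0 0.4 0" --twist '[0,0,0]' --grip '[8.5,8.5,8.5]'

```text
t: 26.92
position: [0.6425, -0.0575, 0.0326]
eef_rot: [-0.001, 0.681, 0.732, -0.001]
contact_force: [-7.9, 0.2, 4.0]
gripper_width: 0.995
finger_force: 3.9
```

Request:
arm_command --pt "0 0.1 0" --pt "0 0.2 0" --twist '[0,0]' --grip '[8.5,8.5]'

```text
t: 27.18
position: [0.6424, -0.0575, 0.0328]
eef_rot: [-0.003, 0.681, 0.732, -0.002]
contact_force: [-12.5, 1.9, 7.4]
gripper_width: 0.998
finger_force: 6.5
```

Request:
arm_command --pt "0 0.2 0" --pt "0 0.4 0" --twist '[0,0]' --grip '[8.5,8.5]'

```text
t: 27.42
position: [0.6422, -0.0573, 0.0332]
eef_rot: [-0.007, 0.681, 0.732, -0.004]
contact_force: [-25.0, 2.8, 18.4]
gripper_width: 0.998
finger_force: 12.7
```

```bash
python3 - <<'E'
from h import *
p,M,s=pose();print(p,s["contact_force"],s["torque"],s["finger_force"])
for c in("side","top"):
  snapshot(c)
  for t in("pan","filter","pan_grip"):
    for d in landmark_of(t,c)[:4]: 
        X=w(c,d["point"])
        if abs(X[1]+.06)<.06: print(t,round(d["p"],2),X.round(4))
E
```

```text
[ 0.64221352 -0.05734551  0.03315341] [-24.98555375   2.84086858  18.39663246] [0.48222192 3.63105084 0.25784311] 12.66253536392469
pan 0.82 [ 0.7857 -0.05    0.0041]
filter 0.79 [ 0.7911 -0.0409  0.0036]
pan_grip 0.89 [ 0.714  -0.0534  0.0469]
pan 0.83 [ 7.83e-01 -4.15e-02 -6.00e-04]
filter 0.63 [ 0.7941 -0.0417  0.0057]
```

The pan has stopped hard: force rose to 25 N with no motion, at the predicted home position. I'll back out and return to the keeper.

Request:
arm_command --pt "0 -2 0" --pt "0 -6 0" --pt "0 -10 0" --pt "0 -12 -4" --pt "0 -12 -9" --twist '[0,0,0,-0.15,-0.33]' --grip '[8.5,8.5,8.5,6,4]'

```text
t: 28.45
position: [0.5288, -0.0654, 0.1229]
eef_rot: [-0.0, 0.549, 0.836, 0.0]
contact_force: [1.3, 0.8, 0.9]
gripper_width: 0.599
finger_force: 0.0
```

Request:
arm_command --pt "0 0 -5" --pt "0 0 -10" --pt "0 0 -14" --pt "0 0 -15.5" --pt "0 0 -15.5" --twist '[-0.18,-0.36,-0.54,-0.72,-0.9]' --grip '[4,4,4,4,4]'

```text
t: 29.08
position: [0.5325, -0.0661, 0.2804]
eef_rot: [0.004, 0.131, 0.991, 0.001]
contact_force: [1.1, 0.5, 0.3]
gripper_width: 0.471
finger_force: 0.0
```

```bash
python3 - <<'E'
from h import *
for c in("side","top"):
  snapshot(c)
  for t in("pan","filter","pan_grip","keeper_pin","keeper_hinge"):
    for d in landmark_of(t,c)[:4]: 
        X=w(c,d["point"])
        if abs(X[1])<.14: print(c,t,round(d["p"],2),X.round(4))
go([.620,.091,.27],1.648)
E
```

```text
side pan 0.64 [ 0.7872 -0.0472  0.0042]
side pan_grip 0.86 [ 0.7154 -0.0544  0.0485]
side keeper_pin 0.59 [0.6306 0.0909 0.2042]
side keeper_hinge 0.66 [0.6709 0.0319 0.0657]
side keeper_hinge 0.65 [ 0.7154 -0.0541  0.0506]
top filter 0.82 [ 0.7946 -0.041   0.0042]
top pan_grip 0.97 [ 0.7118 -0.0487  0.0463]
top keeper_pin 0.6 [0.6296 0.0916 0.2004]
top keeper_hinge 0.77 [0.6733 0.0359 0.0656]
t 29.68 pos [ 0.53  -0.066  0.277] psi 1.303 j [-0.55  0.33  0.87  1.49 -0.25  1.44  1.62] w 0.47 F [ 0.7 -0.7  0.6]
GO offset cm [-4.5 17.5  0.7] twist -0.345
```

Request:
arm_command --pt "-1 4 0" --pt "-2 8 0" --pt "-3 12 0.3" --pt "-4.2 16 0.5" --pt "-4.2 17.5 0.5" --twist '[-0.15,-0.3,-0.345,-0.345,-0.345]' --grip '[4,4,4,4,4]'

```text
t: 30.3
position: [0.6173, 0.0955, 0.2711]
eef_rot: [-0.001, -0.041, 0.999, 0.0]
contact_force: [-1.1, -0.8, 0.4]
gripper_width: 0.468
finger_force: 0.0
```

```bash
python3 - <<'E'
from h import *
snapshot("wrist")
for t in("keeper_pin","keeper_hinge"):
    for d in landmark_of(t,"wrist")[:2]: print(t,round(d["p"],2),w("wrist",d["point"]).round(4))
go([.619,.091,.184],1.648)
E
```

```text
keeper_pin 0.62 [0.6352 0.0868 0.2036]
keeper_hinge 0.96 [0.672  0.0269 0.0622]
t 30.45 pos [0.616 0.092 0.272] psi 1.648 j [-0.61  0.52  0.72  1.23 -0.33  1.51  1.71] w 0.47 F [-0.  -0.4 -0.2]
GO offset cm [-0.3 -0.1  8.8] twist 0.0
```

Request:
arm_command --pt "-0.2 -0.2 4" --pt "-0.2 -0.2 7.5" --pt "-0.2 -0.2 8.8" --pt "-0.2 -0.2 8.8" --pt "-0.2 -0.2 8.8" --twist '[0,0,0,0,0]' --grip '[4,4,4,2,0.5]' --force 30

```text
t: 31.08
position: [0.6192, 0.0894, 0.1858]
eef_rot: [0.001, -0.038, 0.999, -0.0]
contact_force: [-1.3, -1.4, -1.2]
gripper_width: 0.172
finger_force: 29.7
```

Request:
arm_command --pt "0 0 0" --pt "0 0 0" --pt "0 0 0" --twist '[0,0,0]' --grip '[0.5,0.5,0.5]'

```text
t: 31.45
position: [0.6192, 0.0898, 0.1855]
eef_rot: [0.001, -0.039, 0.999, 0.0]
contact_force: [-2.8, -0.2, 4.3]
gripper_width: 0.171
finger_force: 30.2
```

```bash
python3 - <<'E'
from h import *
p,M,s=pose();print(p,s["finger_force"],s["gripper_width"],s["contact_force"])
snapshot("side")
for d in landmark_of("keeper_pin","side")[:1]: print(round(d["p"],2),w("side",d["point"]).round(4))
t0=1.96
for th in (1.8,1.65,1.5,1.35,1.2,1.05,.9,.75,.6,.45,.3,.15,0): print(th,(15*(np.cos(t0)-np.cos(th))).round(1),(-15*(np.sin(th)-np.sin(t0))).round(1))
E
```

```text
[0.61915739 0.0898492  0.18554613] 30.20246922969818 0.1710146009349174 [-2.80317816 -0.15249391  4.33508841]
0.7 [0.6322 0.0912 0.2022]
1.8 -2.3 -0.7
1.65 -4.5 -1.1
1.5 -6.8 -1.1
1.35 -9.0 -0.8
1.2 -11.1 -0.1
1.05 -13.2 0.9
0.9 -15.0 2.1
0.75 -16.7 3.7
0.6 -18.1 5.4
0.45 -19.2 7.4
0.3 -20.0 9.4
0.15 -20.5 11.6
0 -20.7 13.9
```

Request:
arm_command --pt "0 -2.3 -0.7" --pt "0 -4.5 -1.1" --pt "0 -6.8 -1.1" --pt "0 -9.0 -0.8" --pt "0 -11.1 -0.1" --twist '[0,0,0,0,0]' --grip '[0.5,0.5,0.5,0.5,0.5]'

```text
t: 32.17
position: [0.6278, -0.02, 0.1867]
eef_rot: [0.001, -0.039, 0.999, 0.001]
contact_force: [-3.2, 1.5, 4.8]
gripper_width: 0.175
finger_force: 34.1
```

```bash
python3 - <<'E'
from h import *
p,M,s=pose();print(p,s["finger_force"],s["gripper_width"],s["contact_force"])
snapshot("side")
for d in landmark_of("keeper_pin","side")[:1]: print(round(d["p"],2),w("side",d["point"]).round(4))
print((M.T@(p-[.6192,.0898,.1855])*100).round(1))
E
```

```text
[ 0.62777969 -0.01999797  0.18669146] 34.13035333156586 0.17483604161310934 [-3.20300248  1.5427098   4.7689217 ]
0.74 [ 0.7896 -0.0448  0.0025]
[  0.  -11.   -0.1]
```

Request:
arm_command --pt "0 -2.1 1.0" --pt "0 -3.9 2.2" --pt "0 -5.6 3.8" --pt "0 -7.0 5.5" --pt "0 -8.1 7.5" --twist '[0,0,0,0,0]' --grip '[0.5,0.5,0.5,0.5,0.5]'

```text
t: 32.9
position: [0.6342, -0.1038, 0.1108]
eef_rot: [0.001, -0.038, 0.999, -0.002]
contact_force: [-1.8, -1.2, 4.6]
gripper_width: 0.173
finger_force: 38.2
```

```bash
python3 - <<'E'
from h import *
p,M,s=pose();print(p,s["finger_force"],s["gripper_width"],s["contact_force"])
snapshot("side")
for d in landmark_of("keeper_pin","side")[:2]: print(round(d["p"],2),w("side",d["point"]).round(4))
print((M.T@(p-[.6192,.0898,.1855])*100).round(1))
E
```

```text
[ 0.63420828 -0.10381352  0.11080525] 38.22690010070801 0.17341520692409815 [-1.80111476 -1.16720524  4.56318168]
0.66 [ 0.649  -0.1005  0.1359]
[ -0.  -19.4   7.5]
```

Request:
arm_command --pt "0 -0.8 2.0" --pt "0 -1.3 4.2" --pt "0 -1.5 6.2" --pt "0 -1.5 7.0" --pt "0 -1.5 7.4" --twist '[0,0,0,0,0]' --grip '[0.5,0.5,0.5,0.5,0.5]'

```text
t: 33.62
position: [0.6357, -0.1224, 0.037]
eef_rot: [0.001, -0.037, 0.999, -0.005]
contact_force: [0.1, -8.5, 2.7]
gripper_width: 0.17
finger_force: 41.0
```

```bash
python3 - <<'E'
from h import *
p,M,s=pose();print(p,s["finger_force"],s["gripper_width"],s["contact_force"])
for c in("side","top"):
  snapshot(c)
  for t in("keeper_pin","keeper_hinge"):
    for d in landmark_of(t,c)[:2]: print(t,round(d["p"],2),w(c,d["point"]).round(4))
print((M.T@(p-[.6192,.0898,.1855])*100).round(1))
E
```

```text
[ 0.63567631 -0.12239341  0.03696988] 41.041114926338196 0.16976001478697872 [ 0.09792784 -8.45397209  2.72199163]
keeper_pin 0.54 [ 0.7871 -0.0457  0.0057]
keeper_pin 0.46 [ 0.6484 -0.1213  0.0689]
keeper_hinge 0.94 [0.6744 0.0341 0.0659]
[ -0.  -21.1  15.1]
```

Request:
arm_command --pt "0 0 -0.5" --pt "0 0 -0.5" --pt "0 0 -3" --pt "0 0 -6.5" --pt "0 0 -6.5" --twist '[0,0,0,0,0]' --grip '[3,4,4,4,0]'

```text
t: 34.55
position: [0.6375, -0.1158, 0.1047]
eef_rot: [0.003, -0.04, 0.999, -0.0]
contact_force: [0.8, -0.6, -0.7]
gripper_width: 0.269
finger_force: 0.0
```

Request:
arm_command --pt "0 0 0" --pt "0 0 0" --pt "0 0 0.5" --pt "0 0 1.2" --pt "0 0 1.7" --twist '[0,0,0,0,0]' --grip '[0,0,0,0,0]'

```text
t: 35.17
position: [0.6344, -0.1161, 0.0833]
eef_rot: [-0.001, -0.039, 0.999, 0.0]
contact_force: [-0.1, 0.6, -0.2]
gripper_width: -0.002
finger_force: 0.0
```

```bash
python3 - <<'E'
from h import *
p,M,s=pose();print(p,s["gripper_width"],s["contact_force"])
for c in("side","top","wrist"):
  snapshot(c)
  for t in("keeper_pin",):
    for d in landmark_of(t,c)[:2]: print(c,t,round(d["p"],2),w(c,d["point"]).round(4))
E
```

```text
[ 0.63437271 -0.11610587  0.08333694] -0.0022277090304583143 [-0.14482198  0.55608332 -0.24585129]
side keeper_pin 0.67 [ 0.6482 -0.123   0.0688]
```

Request:
arm_command --pt "0 -0.4 0.3" --pt "0 -0.4 0.6" --pt "0 -0.4 0.9" --pt "0 -0.4 1.1" --pt "0 -0.4 1.2" --twist '[0,0,0,0,0]' --grip '[0,0,0,0,0]'

```text
t: 36.1
position: [0.6352, -0.1205, 0.0731]
eef_rot: [0.0, -0.039, 0.999, -0.0]
contact_force: [-1.7, -0.0, 5.8]
gripper_width: -0.001
finger_force: 3.0
```

Request:
arm_command --pt "0 0 0.2" --pt "0 0 0.3" --pt "0 0 0.3" --twist '[0,0,0]' --grip '[0,0,0]'

```text
t: 36.48
position: [0.6353, -0.1206, 0.0728]
eef_rot: [0.001, -0.039, 0.999, 0.0]
contact_force: [-5.4, 0.1, 14.5]
gripper_width: -0.007
finger_force: 7.2
```

The bar is at its stop: the pin top is at 73 mm, as it should be when closed, and 14 N produced no motion. I'll retreat and check.

Request:
arm_command --pt "0 0 -2" --pt "0 0 -6" --pt "4 0 -10" --pt "9 0 -14" --pt "15 4 -16" --twist '[0,0,0,0,0]' --grip '[0,0,0,0,0]'

```text
t: 37.1
position: [0.494, -0.1018, 0.2288]
eef_rot: [0.003, -0.036, 0.999, -0.001]
contact_force: [-0.3, 1.5, 1.0]
gripper_width: 0.004
finger_force: 0.0
```

Request:
arm_command --pt "5 5 0" --pt "8 8 0" --pt "8 8 0" --pt "8 8 0" --twist '[0,0,0,0]' --grip '[0,0,0,0]'

```text
t: 37.6
position: [0.4089, -0.025, 0.2264]
eef_rot: [0.001, -0.039, 0.999, 0.0]
contact_force: [1.0, 0.1, 0.9]
gripper_width: 0.001
finger_force: 0.0
```

```bash
python3 - <<'E'
from h import *
a=snapshot("top");b=snapshot("side")
im=np.hstack([cv2.resize(a[60:300,260:420],(400,600)),cv2.resize(b[190:340,310:490],(400,333+267))])
save("top","final",im)
for t in("pan","filter","keeper_pin","pan_grip"):
    for d in landmark_of(t,"side")[:2]: print(t,round(d["p"],2),w("side",d["point"]).round(4))
p,M,s=pose();print(s["t"],p,s["contact_force"])
E
```

```text
pan 0.9 [ 0.7861 -0.0438  0.0035]
filter 0.89 [ 0.5071 -0.4058  0.004 ]
filter 0.82 [ 0.7912 -0.0442  0.006 ]
keeper_pin 0.67 [ 0.6479 -0.1204  0.0667]
pan_grip 0.29 [ 0.6971 -0.0506  0.1872]
37.9 [ 0.40858202 -0.0255985   0.22566241] [0.0131576  0.35817186 0.30506905]
```

View pics/final.png

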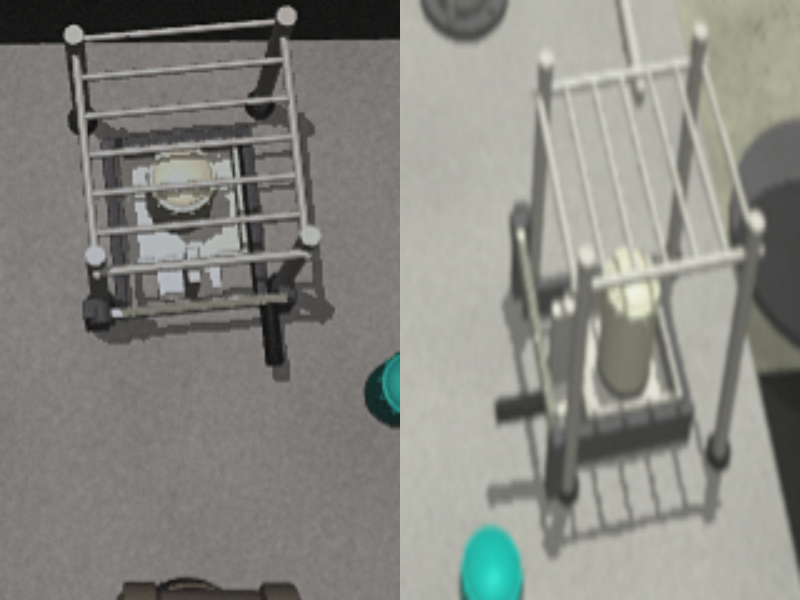

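The pan is home against the stop with the filter upright (left panel (183,180)). The keeper bar is level across the mouth, from (110,313) to (290,295).

```bash
python3 -c "
from bench import *
print(sign_off())"
```

```text
the job is handed in; nothing more can be done
None
```

The job is handed in at about 38 s: the filter stands upright in the pan, the pan is home against the back stop, and the keeper bar is fully down in front of it; no verdict came back with the hand-in.

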